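# Reload the insert press's spring magazine

## Robot

A 7-joint arm with a two-finger parallel gripper is mounted at the origin on the work surface. World frame = base frame: x ahead of the robot, y to its left, z up, the work surface at z = 0. Lengths are in m, angles in rad, forces in N, time in s.
With the tool pointing down it reaches from about 0.425 to 0.925 m from the base axis. Payload 6.8 kg.
Tool frame: the origin (TCP) lies midway between the tips of the shut fingers; the grasp point (between the pads) lies 19 mm behind it; z points along the fingers, y is the line along which they close (so a half turn about z gives the same grasp; the last joint's range is limited). The gripper opens to 85 mm and grips with 20 to 120 N. Pads are 22 mm wide; open, the fingers measure 114 mm over their backs; the gripper's body (76 mm by 85 mm) begins 54 mm behind the grasp point. The pads swing forward as they close: fully open they stand 13 mm farther back than shut.
Start: joints at [-1.378, 0.477, 0.022, 1.555, -0.011, 1.109, -0.083], TCP at [0.2, 0.645, 0.2] pointing down, gripper open.
Joint ranges: [-2.96, 2.96], [-0.34, 2.1], [-1.41, 1.46], [0.24, 2.44], [-1.37, 4.51], [0.17, 1.92], [-2.96, 2.96]. Speed limits (rad/s): [2.39, 2.39, 3.14, 3.14, 3.14, 3.14, 3.14].

## Interface

Orientations are given as a rotation vector (axis times angle).
In Python, from bench import get_obs, grab_frame, camera_params, r gives the robot as it stands.
- The arm moves only by the shell command python3 -m jog 'ROWS' [FORCE]. ROWS is JSON, a list of rows, each an object of numbers: "rx", "ry", "rz": the turn, a rotation vector about the world's x, y, z scaled (see below); "x", "y", "z": the shift along the world's x, y, z scaled (see below); "jaw": the opening, from -1 (shut) to 1 (fully open). In form: [{"rx": .., "ry": .., "rz": .., "x": .., "y": .., "z": .., "jaw": ..}, ...]. A call has 1 to 8 rows; each row shifts and turns the commanded pose from where the row before left it; what a row does not reach is not made up. The controller multiplies each number of a shift by 60 mm and each number of a turn by 10 degrees. A row lasts 1/8 s, in which the tool goes at most 62.5 mm and 10.7 degrees, less where a joint would pass 70% of its speed; a pose out of reach is approached as far as the arm can. A call with a number of a shift or a turn outside -1 to 1 is refused whole. A call with a gripper value outside its range is refused whole. The fingers move at their own pace and stop on an object; FORCE is the grip in N (left out, the last holds). Time passes only in rows, so rows that do not move let the fingers close. It gives the time, the measured TCP pose, the force, the opening and the grip force at its end, in the units of the state.
- get_obs(): the state, without advancing time (a new reading comes with each control period).
- grab_frame(name): name is "scene" or "top" or "wrist"; returns the picture (480x640x3 uint8, red, green, blue); there is no depth.
- camera_params(name): a dict with "fx", "fy", "cx", "cy" (pixels), "R" (3x3) and "t" (3): a world point X has camera coordinates R X + t. Camera axes: x right, y down, z forward; pixel columns grow to the right and rows downward; lengths in m; the calibration is good to about 2 mm. A picture is of the moment at which its call begins: read the wrist's pose just before it. camera_params takes no time and is no camera call; for the wrist camera it gives the pose at the moment of the call.
- r.hand_in(): hands the job in; it is judged then, once.
The state is a dict: "clock": time; "joints": joint angles; "qvel": joint speeds; "tau": joint torques, N m; "tcp_pos": TCP position; "orientation": TCP orientation; "contact_force": force on the tool from outside, world axes, zero at the start; "moment": the same for the moment, N m; "grip_width": finger opening in m; "gripper_force": force on a finger pad.
Only numpy, scipy, OpenCV 4.12 (cv2) and the standard library are available. Lean on these libraries where they do the work, as an engineer would, in place of code of your own. Each camera call takes 0.05 s, during which the arm holds its last target. There are 200 camera calls.

## Task

Load the two oblong bronze threaded inserts into the spring magazine one at a time: press each one down on the sprung follower (or on the insert already in) in front of the feed lips, slide it in under them, and push it fully home against the rear wall so that the front catch springs up behind it. The magazine may be clamped anywhere along its foot plate, so feel for it. Finish with both lying flat, one on top of the other, and leave everything else on the counter where it lies.

Things in the scene. Friction and masses are not known exactly. Their poses are not given: they have to be found in the camera images.
- insert_a: Oblong bronze threaded insert, a flat rectangular block 60 x 24 x 14 mm, 0.16 kg, with a dark threaded hole at the middle of its top. The two inserts are alike and either may go in first, either end first. Origin at the centre of its underside; x along the 60 mm length, y across the 24 mm width, z up. Lies flat on the counter at any yaw.
- insert_b: The second oblong bronze insert, the same as insert_a.
- base: Dark steel foot plate 160 x 110 x 10 mm fixed to the counter (origin: centre of its underside). Its x axis is the way inserts slide into the magazine. The upright sheet-steel magazine is clamped on it, centred in y and parallel, but anywhere along the plate's slots: the magazine's centre C lies up to 18 mm either way in x from the plate's centre. C is not reported: find it by touch (or by eye).
- mid (a point): 110 mm above the base's origin, same axes: the level of the undersides of two rigid lips, 3 mm thick, 15 mm apart (y -7.5 to 7.5). In x from C, mm: lips -14.5 to 33, their first 6.5 turned up (to 6 mm higher) as a lead-in; rear wall face at +30, 8 mm higher than this level. Channel 27 wide between full-height side walls (outer y +-16) from -14 back, with flares in front to -19 (y to +-18).
- cutaway (a point): 86 mm above the base's origin, 34 mm ahead (-x) of it. From the flares forward, the magazine's sides and front wall (outer face 34 mm ahead of C) are cut down to this height, so fingers can hold the front part of an insert from both sides. Open space ahead. An insert is home when its centre is at C, rear end against the rear wall, its origin 14 mm below point mid (upper) or 28 mm (lower).
- follower (a joint): How far the flat white sprung plate (58 x 25 mm, 8 mm thick, front edge 29 mm ahead of C) is pressed down, m: 0 empty, its top level with the lips' undersides; 0.014 with one insert, 0.028 with two; limit 0.062. Pushes up with 4 N at 0, 0.15 N more per mm. Press an insert down its thickness plus about 4 mm to pass under the lips; let go with 10 mm or more under them, it stays.
- catch (a joint): How far the small sprung steel tongue (12 mm wide) at the front wall is pressed down, m: 0 when up, its top then 10 mm below the lips' undersides; its rear face is 32 mm ahead of C. An insert going in pushes it down (1 to 3 N, over 0.003 while an insert lies over it); it springs up in front of the insert once this is within 2 mm of home. Do not leave anything on it.
- bush: Bystander: round bronze flanged bush standing on its flange, flange 32 mm across, 26 mm tall; origin under its centre.
- key: Bystander: plain steel key block 40 x 16 x 12 mm without a hole; origin at the centre of its underside.
- fastener: Bystander: aluminium fairing fastener standing on its 34 mm round head, 28 mm tall; origin under its centre.
- hub: Bystander: grey nylon spool hub, flanges 56 mm across, 30 mm tall; origin under its centre.
- cutter: Bystander: red-handled rivet cutter about 215 mm long, 20 mm tall, lying at the far side; origin near its middle, jaws to its +x.
- paste: Bystander: aluminium can, 60 mm across, 75 mm tall, at the robot's right; origin under its centre.

How it is judged:
By the outcome, as a careful person would: the job done as asked, in the order asked, and still so for the second after the job is handed in, with the robot touching nothing.
It also fails if it takes over 72 s, if anything falls off the work surface, if the arm or the gripper's body presses on something with over 40 N, if the wrist force passes 120 N, or if a joint passes its speed limit or range.

## Working session

There is one attempt and no reset: what is moved stays moved. The work goes in short steps, Python scripts to look and compute and a shell command to move; the robot and the scene stay as the last step left them, time stands still between calls to the robot, and variables do not carry over. Pictures are saved under pics/ and viewed, at most 10 in all, crops included, and the job is handed in when it is done.

```bash
ls; mkdir -p pics; cat > h.py <<'E'
import numpy as np, cv2
from bench import get_obs, grab_frame, camera_params, r
def ray(name,uv,z,cp=None):
    c=cp or camera_params(name); R=np.array(c['R']);t=np.array(c['t'])
    o=-R.T@t
    d=R.T@np.array([(uv[0]-c['cx'])/c['fx'],(uv[1]-c['cy'])/c['fy'],1])
    return o+d*(z-o[2])/d[2]
def proj(name,X,cp=None):
    c=cp or camera_params(name); p=np.array(c['R'])@np.array(X)+np.array(c['t'])
    return p[0]/p[2]*c['fx']+c['cx'],p[1]/p[2]*c['fy']+c['cy']
def save(name,f):
    im=grab_frame(name); cv2.imwrite('pics/'+f+'.png',cv2.cvtColor(im,cv2.COLOR_RGB2BGR)); return im
E
python3 - <<'E'
from h import *
for n in('scene','top','wrist'):
    save(n,n+'0'); c=camera_params(n);R=np.array(c['R']);print(n,c['fx'],c['cx'],c['cy'],-R.T@np.array(c['t']),R[2])
print(get_obs())
E
```

```text
pics
scene 610.8361592352112 309.02635142141753 233.15850635436564 [1.38133388 0.09458094 1.00633035] [-0.66034506 -0.10239094 -0.74394926]
top 444.3663025067219 320.8011122102645 242.48571453545938 [ 0.40126001 -0.03255696  0.95132772] [ 0.1863022   0.02050315 -0.98227853]
wrist 427.8320490811158 309.5925408886072 243.97449039599886 [0.12161485 0.66844074 0.37421433] [ 0.30618847 -0.09657557 -0.94705954]
{'clock': 0.15, 'joints': array([-1.37812596,  0.47766132,  0.02234059,  1.55618844, -0.0115234 ,
        1.10930074, -0.08311667]), 'qvel': array([ 0.00220246, -0.00088851,  0.00033238, -0.0049255 ,  0.00110484,
       -0.00177385,  0.00032962]), 'tau': array([ 2.52847618e-03, -5.96922469e+01,  1.60996892e+00, -2.81490380e+01,
        1.26165830e-02,  6.47060660e-03,  1.05757792e-06]), 'tcp_pos': array([0.19982445, 0.64423079, 0.19872986]), 'orientation': array([-4.70655061e-01, -3.10599766e+00,  2.23615543e-03]), 'contact_force': array([ 0.36400309, -0.54446545, -0.08328213]), 'moment': array([ 0.020525  , -0.03957581, -0.0147447 ]), 'gripper_force': 0.0, 'grip_width': 0.08504537082529517}
```

View pics/top0.png

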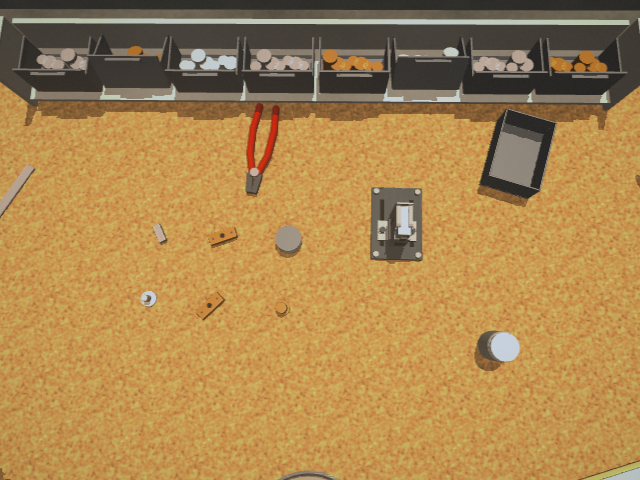

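View pics/scene0.png

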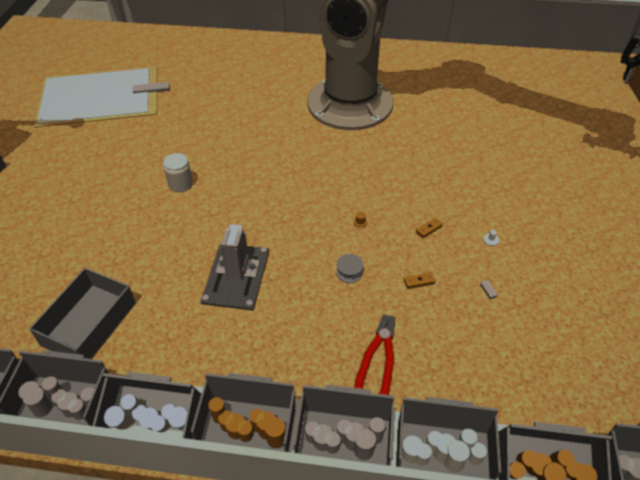

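Top view: plate about (397,224), with its long axis along the image's vertical (world x). Inserts at about (222,236) and (210,305). I'll enlarge the details.

```bash
python3 - <<'E'
from h import *
t=cv2.imread('pics/top0.png');s=cv2.imread('pics/scene0.png')
a=cv2.resize(t[180:270,360:435],(400,480),interpolation=cv2.INTER_CUBIC)
b=cv2.resize(s[215:315,190:275],(400,480),interpolation=cv2.INTER_CUBIC)
cv2.imwrite('pics/c1.png',np.hstack([a,b]))
hsv=cv2.cvtColor(t,cv2.COLOR_BGR2HSV)
for p in[(222,236),(210,305),(215,238),(300,200),(250,350),(203,310)]:print(p,hsv[p[1],p[0]])
c=cv2.resize(t[215:325,190:250],(436,800),interpolation=cv2.INTER_CUBIC)
cv2.imwrite('pics/c2.png',cv2.resize(t[220:325,190:250],(342,600),interpolation=cv2.INTER_CUBIC))
E
```

```text
(222, 236) [ 19 110  74]
(210, 305) [ 20 112  73]
(215, 238) [ 16 181 203]
(300, 200) [ 20 149 205]
(250, 350) [ 19 151 205]
(203, 310) [ 16 180 203]
```

View pics/c1.png

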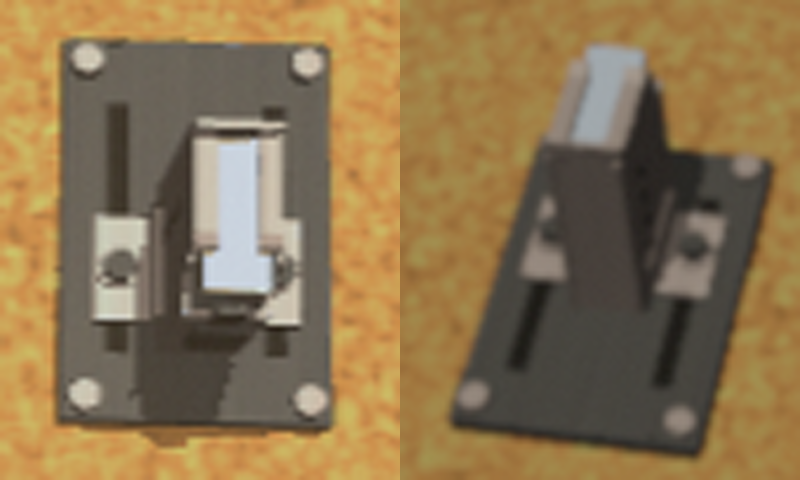

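View pics/c2.png

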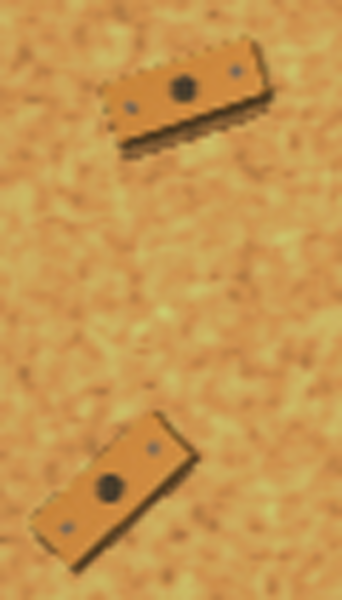

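Top view: the open front faces −x (image down), and the follower's white front edge is at crop y≈290 (row ≈234.4). Both inserts are clearly visible with three marks each on top. Now I'll measure them.

```bash
python3 - <<'E'
from h import *
t=cv2.imread('pics/top0.png');hsv=cv2.cvtColor(t,cv2.COLOR_BGR2HSV)
# plate by dark grey, low saturation
m=cv2.inRange(hsv,(0,0,30),(180,70,120));m[:180]=0;m[270:]=0;m[:,:365]=0;m[:,:]=np.where((np.arange(640)<430)[None],m,0)
m=cv2.morphologyEx(m,cv2.MORPH_CLOSE,np.ones((9,9)))
c=max(cv2.findContours(m,0,2)[0],key=cv2.contourArea)
w=np.array([ray('top',p,.01)[:2] for p in c[:,0].astype(float)])
rc=cv2.minAreaRect((w*1000).astype(np.float32));print('plate',rc)
# inserts: top dark hole + colour mask
for (u,v) in[(222,236),(210,305)]:
    roi=np.zeros(t.shape[:2],np.uint8);roi[v-20:v+20,u-20:u+20]=255
    b=cv2.GaussianBlur(t,(3,3),0);hs=cv2.cvtColor(b,cv2.COLOR_BGR2HSV)
    m=cv2.inRange(hs,(0,165,150),(17,255,255))&roi
    m=cv2.morphologyEx(cv2.morphologyEx(m,cv2.MORPH_CLOSE,np.ones((5,5))),cv2.MORPH_OPEN,np.ones((3,3)))
    c=max(cv2.findContours(m,0,2)[0],key=cv2.contourArea)
    w=np.array([ray('top',p,.014)[:2] for p in c[:,0].astype(float)])
    print('ins',cv2.minAreaRect((w*1000).astype(np.float32)))
    d=cv2.inRange(hs,(0,0,0),(180,255,130))[v-4:v+5,u-4:u+5]; yy,xx=np.nonzero(d);h=(u-4+xx.mean(),v-4+yy.mean()); print('hole',h,ray('top',h,.014))
g=cv2.cvtColor(t,cv2.COLOR_BGR2GRAY)
print(g[198:245,403])
for v in np.nonzero(g[195:245,403]>-1)[0][::4]+195: print(v,ray('top',(403.5,v),.11).round(4),end=';')
for row in(215,228,231):print(row,g[row,390:420])
print(ray('top',(400,228),.11),ray('top',(410,228),.11))
E
```

```text
plate ((625.0729370117188, -175.59361267089844), (107.38094329833984, 158.16494750976562), 88.53630065917969)
ins ((593.4161376953125, 201.07054138183594), (23.35015296936035, 60.893150329589844), 19.613834381103516)
hole (np.float64(222.3846153846154), np.float64(235.92307692307693)) [0.59100404 0.2000488  0.014     ]
ins ((443.38787841796875, 220.14700317382812), (23.937715530395508, 61.037288665771484), 44.34028244018555)
hole (np.float64(208.94444444444446), np.float64(305.22222222222223)) [0.44216744 0.2199991  0.014     ]
[101 101 100 101 148 194  61  70 164 210 210 209 209 210 210 210 209 210
 209 211 210 209 210 210 210 209 209 210 209 209 209 209 209 210 209 209
 165  68  64  86 101  47  45  62  60  47  48]
195 [ 0.6575 -0.1757  0.11  ];199 [ 0.6493 -0.1756  0.11  ];203 [ 0.6412 -0.1754  0.11  ];207 [ 0.6331 -0.1752  0.11  ];211 [ 0.6251 -0.1751  0.11  ];215 [ 0.6171 -0.1749  0.11  ];219 [ 0.6091 -0.1748  0.11  ];223 [ 0.6011 -0.1746  0.11  ];227 [ 0.5932 -0.1745  0.11  ];231 [ 0.5853 -0.1743  0.11  ];235 [ 0.5774 -0.1742  0.11  ];239 [ 0.5695 -0.174   0.11  ];243 [ 0.5617 -0.1739  0.11  ];215 [ 64  62  61  63  60  60 140 184 194 195 198 205 210 210 210 208 210 210
 171 180 192 193 170 109  95 102  97  98 100  99]
228 [ 89  66  61  59  60 139 120  77 183 209 209 210 209 209 210 209 209 209
 210 209 183 111 167 135 131 182 136  98  99 101]
231 [ 89  66  61  61  82  90  75  66 183 210 210 210 210 210 210 209 209 209
 210 210 182 111  82  99 100 122 109  98  99  99]
[ 0.59110962 -0.16768394  0.11      ] [ 0.59132182 -0.186946    0.11      ]
```

```bash
python3 - <<'E'
from h import *
P=[np.array(p)/5.3333+[360,180] for p in[(88,58),(308,63),(85,392),(311,400)]]
W=[ray('top',p,.012)[:2] for p in P];print(np.round(W,4),np.mean(W,0))
a=W[0]-W[2];b=W[1]-W[3];c=W[0]-W[1];d=W[2]-W[3]
print([np.degrees(np.arctan2(v[1],v[0])).round(2) for v in(a,b)],[np.degrees(np.arctan2(v[1],v[0])).round(2)-90 for v in(c,d)])
E
python3 -m jog '[{"x":0.643,"y":-0.71,"z":-0.08,"rz":-0.53,"jaw":0.1},{"x":0.643,"y":-0.71,"z":-0.08,"rz":-0.53,"jaw":0.1},{"x":0.643,"y":-0.71,"z":-0.08,"rz":-0.53,"jaw":0.1},{"x":0.643,"y":-0.71,"z":-0.08,"rz":-0.53,"jaw":0.1},{"x":0.643,"y":-0.71,"z":-0.08,"rz":-0.53,"jaw":0.1},{"x":0.643,"y":-0.71,"z":-0.08,"rz":-0.53,"jaw":0.1},{"x":0.643,"y":-0.71,"z":-0.08,"rz":-0.53,"jaw":0.1}]' 80
python3 -m jog '[{"x":0.643,"y":-0.71,"z":-0.08,"rz":-0.53,"jaw":0.1},{"x":0.643,"y":-0.71,"z":-0.08,"rz":-0.53,"jaw":0.1},{"x":0.643,"y":-0.71,"z":-0.08,"rz":-0.53,"jaw":0.1},{"jaw":0.1},{"jaw":0.1},{"jaw":0.1}]'
cat > ins.py <<'E'
from h import *
import sys
o=get_obs();n='wrist';cp=camera_params(n);im=grab_frame(n);f=sys.argv[1];t=cv2.cvtColor(im,cv2.COLOR_RGB2BGR);cv2.imwrite('pics/'+f+'.png',t)
R=cv2.Rodrigues(o['orientation'])[0];print('tcp',o['tcp_pos'],'close ang',np.degrees(np.arctan2(R[1,1],R[0,1])),'tilt',R[:2,2],'w',o['grip_width'])
m=cv2.inRange(cv2.cvtColor(cv2.GaussianBlur(t,(3,3),0),cv2.COLOR_BGR2HSV),(0,165,120),(17,255,255))
m=cv2.morphologyEx(cv2.morphologyEx(m,cv2.MORPH_OPEN,np.ones((5,5))),cv2.MORPH_CLOSE,np.ones((25,25)))
for c in cv2.findContours(m,0,2)[0]:
    if cv2.contourArea(c)<1500: continue
    w=np.array([ray(n,p,.014,cp)[:2] for p in c[:,0].astype(float)])
    print(c[:,0].mean(0),cv2.minAreaRect((w*1000).astype(np.float32)))
E
python3 ins.py w1
```

```text
[[ 0.6962 -0.1335]
 [ 0.6949 -0.2237]
 [ 0.5568 -0.1312]
 [ 0.5547 -0.2213]] [ 0.62563213 -0.17739814]
[np.float64(-0.97), np.float64(-0.97)] [np.float64(-0.8199999999999932), np.float64(-1.3700000000000045)]
tcp [0.19982445 0.64423079 0.19872986] close ang 72.76692044575336 tilt [-0.0003489  -0.00138703] w 0.08504537082529517validation failed for argument at $[0]...
validation failed for argument at $[0]...
```

View pics/w1.png

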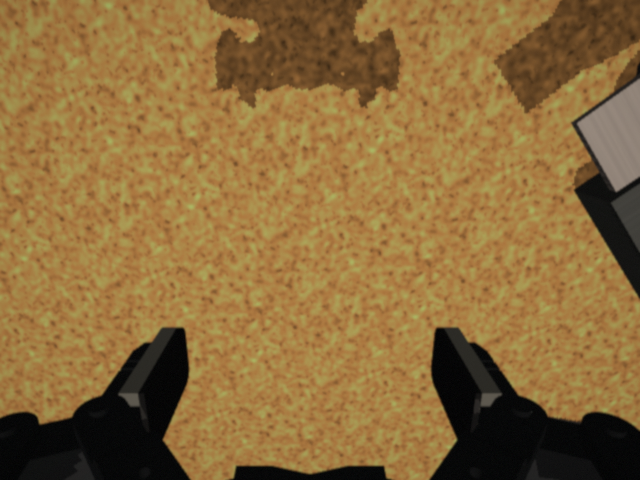

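The wrist picture shows only counter, with the fingers at the bottom. The move was refused, so a row apparently needs every key.

```bash
python3 -m jog '[{"rx":0,"ry":0,"x":0.643,"y":-0.71,"z":-0.08,"rz":-0.53,"jaw":0.1},{"rx":0,"ry":0,"x":0.643,"y":-0.71,"z":-0.08,"rz":-0.53,"jaw":0.1},{"rx":0,"ry":0,"x":0.643,"y":-0.71,"z":-0.08,"rz":-0.53,"jaw":0.1},{"rx":0,"ry":0,"x":0.643,"y":-0.71,"z":-0.08,"rz":-0.53,"jaw":0.1},{"rx":0,"ry":0,"x":0.643,"y":-0.71,"z":-0.08,"rz":-0.53,"jaw":0.1},{"rx":0,"ry":0,"x":0.643,"y":-0.71,"z":-0.08,"rz":-0.53,"jaw":0.1},{"rx":0,"ry":0,"x":0.643,"y":-0.71,"z":-0.08,"rz":-0.53,"jaw":0.1}]' 80
python3 -m jog '[{"rx":0,"ry":0,"x":0.643,"y":-0.71,"z":-0.08,"rz":-0.53,"jaw":0.1},{"rx":0,"ry":0,"x":0.643,"y":-0.71,"z":-0.08,"rz":-0.53,"jaw":0.1},{"rx":0,"ry":0,"x":0.643,"y":-0.71,"z":-0.08,"rz":-0.53,"jaw":0.1},{"rx":0,"ry":0,"rz":0,"x":0,"y":0,"z":0,"jaw":0.1},{"rx":0,"ry":0,"rz":0,"x":0,"y":0,"z":0,"jaw":0.1},{"rx":0,"ry":0,"rz":0,"x":0,"y":0,"z":0,"jaw":0.1}]'
python3 ins.py w2
```

```text
clock: 1.08
tcp_pos: [0.4711, 0.3451, 0.1659]
orientation: [1.438, 2.793, 0.001]
contact_force: [0.0, 0.5, 0.2]
grip_width: 0.0468
gripper_force: 0.0
clock: 1.82
tcp_pos: [0.5847, 0.2207, 0.1514]
orientation: [-1.803, -2.572, -0.001]
contact_force: [-0.1, 0.4, 0.5]
grip_width: 0.0468
gripper_force: 0.0
tcp [0.5847421  0.22066185 0.15143839] close ang 19.945196630238083 tilt [-0.00068317  0.00088322] w 0.046840192760258755
[532.02906977 385.54069767] ((814.2531127929688, 139.5386505126953), (144.10218811035156, 35.66487503051758), 5.536360263824463)
[308.38461538 245.92307692] ((594.4891357421875, 199.078857421875), (24.272245407104492, 57.780765533447266), 19.96763801574707)
```

View pics/w2.png

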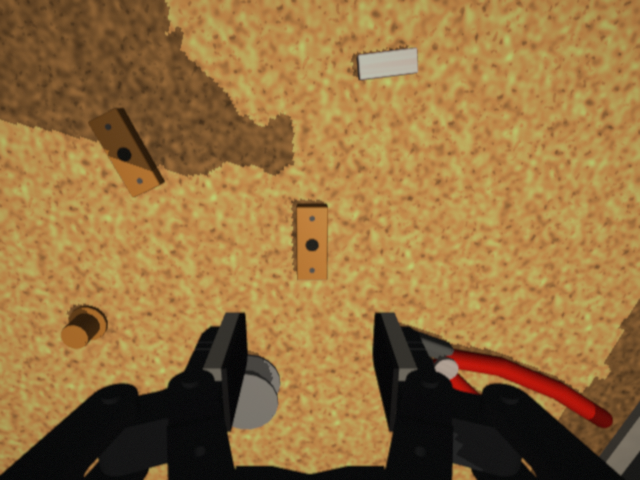

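Wrist view: the insert, at (312,245), lines up with the fingers, matching the top estimate. Descend and grasp its +y end.

```bash
python3 -m jog '[{"rx":0,"ry":0,"rz":0,"x":0.038,"y":-0.045,"z":-0.8,"jaw":0.1},{"rx":0,"ry":0,"rz":0,"x":0,"y":0,"z":-0.8,"jaw":0.1},{"rx":0,"ry":0,"rz":0,"x":0,"y":0,"z":-0.6,"jaw":0.1},{"rx":0,"ry":0,"rz":0,"x":0,"y":0,"z":-0.29,"jaw":0.1},{"rx":0,"ry":0,"rz":0,"x":0,"y":0,"z":0,"jaw":0.1},{"rx":0,"ry":0,"rz":0,"x":0,"y":0,"z":0,"jaw":0.1}]' 80
python3 -m jog '[{"rx":0,"ry":0,"rz":0,"x":0,"y":0,"z":0,"jaw":-1},{"rx":0,"ry":0,"rz":0,"x":0,"y":0,"z":0,"jaw":-1},{"rx":0,"ry":0,"rz":0,"x":0,"y":0,"z":0,"jaw":-1},{"rx":0,"ry":0,"rz":0,"x":0,"y":0,"z":0,"jaw":-1},{"rx":0,"ry":0,"rz":0,"x":0,"y":0,"z":0,"jaw":-1}]' 80
```

```text
clock: 2.62
tcp_pos: [0.5893, 0.2167, 0.0037]
orientation: [1.806, 2.569, 0.004]
contact_force: [0.6, 0.6, -0.8]
grip_width: 0.047
gripper_force: 0.0
clock: 3.25
tcp_pos: [0.588, 0.216, 0.0021]
orientation: [-1.807, -2.57, 0.0]
contact_force: [-1.5, 0.2, -0.1]
grip_width: -0.0
gripper_force: 0.0
```

```bash
python3 ins.py w3
```

```text
tcp [0.58802799 0.21598224 0.00210013] close ang 19.761212562527998 tilt [-7.48858098e-05  6.53059316e-06] w -4.0596530267972206e-07
```

View pics/w3.png

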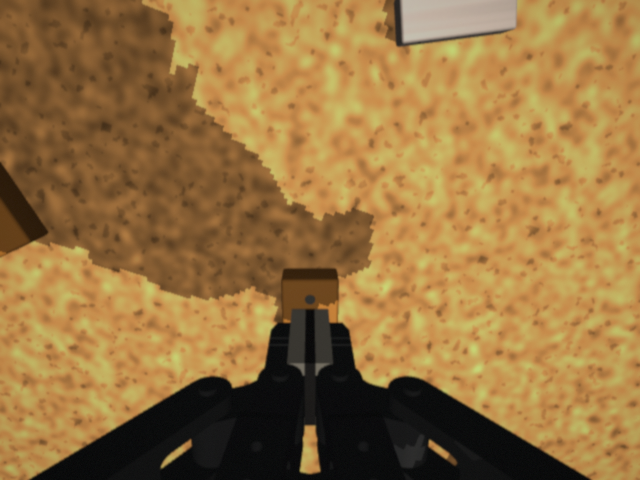

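```bash
python3 - <<'E'
from h import *
for p in[(283,278),(338,278),(310,299),(310,270)]:print(p,ray('wrist',p,.014))
o=get_obs();print(proj('wrist',o['tcp_pos']),o['contact_force'])
print(np.linalg.norm(ray('wrist',(283,278),.014)-ray('wrist',(338,278),.014)))
im=save('top','top1');b=cv2.cvtColor(im,cv2.COLOR_RGB2BGR)
cv2.imwrite('pics/c3.png',cv2.resize(b[190:290,170:290],(720,600),interpolation=cv2.INTER_CUBIC))
E
```

```text
(283, 278) [0.57412228 0.22327764 0.014     ]
(338, 278) [0.59559009 0.23099962 0.014     ]
(310, 299) [0.58791895 0.21801972 0.014     ]
(310, 270) [0.58344904 0.23043468 0.014     ]
(np.float64(308.7184689922352), np.float64(291.2284689186745)) [ 0.58450155  0.68722092 -0.27838047]
0.02281438456051984
```

View pics/c3.png

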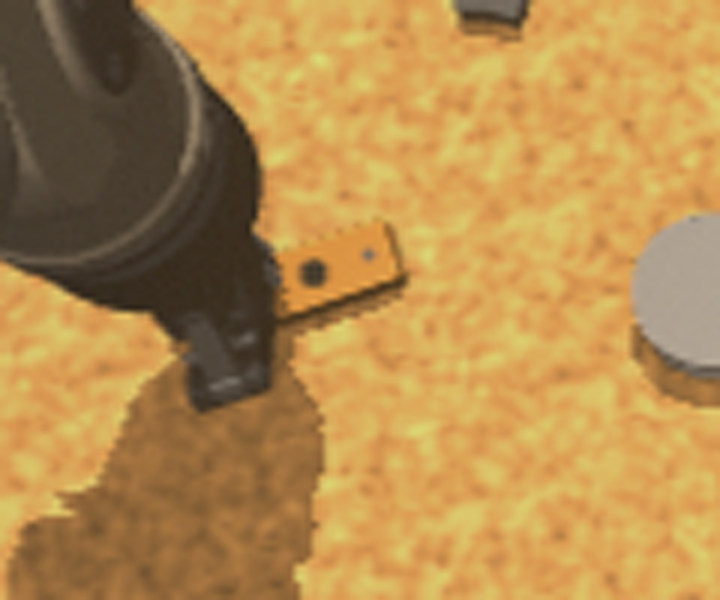

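```bash
python3 - <<'E'
from h import *
for z in(0,.01,.02,.03,.04):print(z,np.round(proj('wrist',(.588,.216,z)),1), np.round(proj('wrist',(.588-.011*.338*-1,.216-.011*.94,z)),1),np.round(proj('wrist',(.588-.011*.338,.216+.011*.94,z)),1))
E
```

```text
0 [308.6 289.2] [308.7 310.9] [308.6 266.7]
0.01 [308.6 299. ] [308.6 321.5] [308.6 275.5]
0.02 [308.5 309.7] [308.6 333.3] [308.5 285.2]
0.03 [308.5 321.8] [308.5 346.4] [308.5 296.1]
0.04 [308.4 335.3] [308.4 361.1] [308.4 308.3]
```

```bash
python3 - <<'E'
from h import *
c=camera_params('wrist');R=np.array(c['R']);t=np.array(c['t'])
o=get_obs();T=cv2.Rodrigues(o['orientation'])[0];p=o['tcp_pos'];print('cam in tool',T.T@(-R.T@t-p),'fwd',T.T@R[2])
for x in(0,.011):
  for h in(0,.01,.02,.03,.04,.05):
    X=p+T@np.array([x,0,-h]);print(x,h,(R@X+t)[2].round(4),np.round(proj('wrist',X,c),0))
E
```

```text
cam in tool [ 0.08190098  0.0003608  -0.17547104] fwd [-3.21085041e-01  1.68575891e-04  9.47050351e-01]
0 0 0.1925 [309. 291.]
0 0.01 0.183 [309. 301.]
0 0.02 0.1735 [309. 312.]
0 0.03 0.1641 [309. 324.]
0 0.04 0.1546 [308. 338.]
0 0.05 0.1451 [308. 354.]
0.011 0 0.1889 [309. 268.]
0.011 0.01 0.1795 [309. 277.]
0.011 0.02 0.17 [309. 287.]
0.011 0.03 0.1605 [309. 298.]
0.011 0.04 0.1511 [308. 311.]
0.011 0.05 0.1416 [308. 325.]
```

The shut fingertips appear to sit 20–38 mm above the reported TCP, and both pictures agree. I'll open and feel downward gently.

```bash
python3 -m jog '[{"rx":0,"ry":0,"rz":0,"x":0,"y":0,"z":0,"jaw":0.1},{"rx":0,"ry":0,"rz":0,"x":0,"y":0,"z":0,"jaw":0.1},{"rx":0,"ry":0,"rz":0,"x":0,"y":0,"z":0,"jaw":0.1},{"rx":0,"ry":0,"rz":0,"x":0,"y":0,"z":-0.05,"jaw":0.1},{"rx":0,"ry":0,"rz":0,"x":0,"y":0,"z":-0.05,"jaw":0.1},{"rx":0,"ry":0,"rz":0,"x":0,"y":0,"z":0,"jaw":0.1}]' 40
python3 -m jog '[{"rx":0,"ry":0,"rz":0,"x":0,"y":0,"z":-0.05,"jaw":0.1},{"rx":0,"ry":0,"rz":0,"x":0,"y":0,"z":0,"jaw":0.1}]'
```

```text
clock: 4.1
tcp_pos: [0.5877, 0.2159, -0.0043]
orientation: [-1.807, -2.569, 0.001]
contact_force: [1.0, 1.1, 1.0]
grip_width: 0.0471
gripper_force: 0.0
clock: 4.35
tcp_pos: [0.5879, 0.2159, -0.0072]
orientation: [-1.807, -2.57, 0.001]
contact_force: [0.3, -0.4, 0.3]
grip_width: 0.0471
gripper_force: 0.0
```

```bash
python3 -m jog '[{"rx":0,"ry":0,"rz":0,"x":0,"y":0,"z":-0.05,"jaw":0.1},{"rx":0,"ry":0,"rz":0,"x":0,"y":0,"z":-0.05,"jaw":0.1},{"rx":0,"ry":0,"rz":0,"x":0,"y":0,"z":0,"jaw":0.1}]'
python3 -m jog '[{"rx":0,"ry":0,"rz":0,"x":0,"y":0,"z":-0.05,"jaw":0.1},{"rx":0,"ry":0,"rz":0,"x":0,"y":0,"z":-0.05,"jaw":0.1},{"rx":0,"ry":0,"rz":0,"x":0,"y":0,"z":0,"jaw":0.1}]'
python3 -m jog '[{"rx":0,"ry":0,"rz":0,"x":0,"y":0,"z":-0.05,"jaw":0.1},{"rx":0,"ry":0,"rz":0,"x":0,"y":0,"z":0,"jaw":0.1}]'
```

```text
clock: 4.72
tcp_pos: [0.5878, 0.2159, -0.0132]
orientation: [-1.807, -2.57, 0.001]
contact_force: [-0.1, -0.2, 0.5]
grip_width: 0.047
gripper_force: 0.0
clock: 5.1
tcp_pos: [0.5878, 0.2159, -0.0192]
orientation: [-1.807, -2.569, 0.001]
contact_force: [-0.9, -0.2, 0.3]
grip_width: 0.0467
gripper_force: 0.0
clock: 5.35
tcp_pos: [0.5879, 0.2159, -0.0221]
orientation: [-1.807, -2.57, 0.0]
contact_force: [0.5, 0.2, 0.3]
grip_width: 0.0469
gripper_force: 0.0
```

```bash
python3 -m jog '[{"rx":0,"ry":0,"rz":0,"x":0,"y":0,"z":-0.05,"jaw":0.1},{"rx":0,"ry":0,"rz":0,"x":0,"y":0,"z":0,"jaw":0.1}]'
python3 -m jog '[{"rx":0,"ry":0,"rz":0,"x":0,"y":0,"z":-0.05,"jaw":0.1},{"rx":0,"ry":0,"rz":0,"x":0,"y":0,"z":0,"jaw":0.1}]'
python3 - <<'E'
from h import *
im=save('wrist','w4');save('top','top2')
E
```

```text
clock: 5.6
tcp_pos: [0.5878, 0.216, -0.0251]
orientation: [-1.807, -2.57, 0.0]
contact_force: [-0.3, -0.9, -0.2]
grip_width: 0.0469
gripper_force: 0.0
clock: 5.85
tcp_pos: [0.5879, 0.216, -0.0282]
orientation: [-1.807, -2.57, 0.001]
contact_force: [-0.6, 0.7, 0.1]
grip_width: 0.0468
gripper_force: 0.0
```

View pics/w4.png

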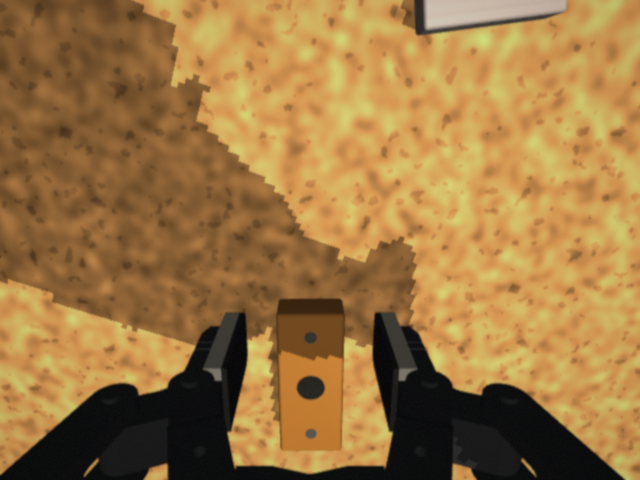

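Wrist view: the insert's columns (277–343) are centred between the fingers (245/375), and its end lies level with the pad tips at v≈312. The tips are just above insert-top height. Go 6 mm lower and grip.

```bash
python3 -m jog '[{"rx":0,"ry":0,"rz":0,"x":0,"y":0,"z":-0.05,"jaw":0.1},{"rx":0,"ry":0,"rz":0,"x":0,"y":0,"z":-0.05,"jaw":0.1},{"rx":0,"ry":0,"rz":0,"x":0,"y":0,"z":0,"jaw":0.1}]' 80
python3 -m jog '[{"rx":0,"ry":0,"rz":0,"x":0,"y":0,"z":0,"jaw":-1},{"rx":0,"ry":0,"rz":0,"x":0,"y":0,"z":0,"jaw":-1},{"rx":0,"ry":0,"rz":0,"x":0,"y":0,"z":0,"jaw":-1},{"rx":0,"ry":0,"rz":0,"x":0,"y":0,"z":0,"jaw":-1},{"rx":0,"ry":0,"rz":0,"x":0,"y":0,"z":0,"jaw":-1}]' 80
```

```text
clock: 6.32
tcp_pos: [0.588, 0.216, -0.0341]
orientation: [-1.807, -2.57, 0.0]
contact_force: [0.3, -0.2, -1.0]
grip_width: 0.0471
gripper_force: 0.0
clock: 6.95
tcp_pos: [0.5897, 0.2164, -0.0314]
orientation: [1.807, 2.568, 0.004]
contact_force: [-3.0, -1.9, 17.9]
grip_width: 0.0219
gripper_force: 82.8
```

```bash
python3 -m jog '[{"rx":0,"ry":0,"rz":0,"x":0,"y":0,"z":0.5,"jaw":-1},{"rx":0,"ry":0,"rz":0,"x":0,"y":0,"z":0.85,"jaw":-1},{"rx":0,"ry":0,"rz":0,"x":0,"y":0,"z":0.9,"jaw":-1},{"rx":0,"ry":0,"rz":0,"x":0,"y":0,"z":0,"jaw":-1},{"rx":0,"ry":0,"rz":0,"x":0,"y":0,"z":0,"jaw":-1}]' 80
python3 -m jog '[{"rx":0,"ry":0,"rz":0.692,"x":-0.098,"y":-0.652,"z":0,"jaw":-1},{"rx":0,"ry":0,"rz":0.692,"x":-0.098,"y":-0.652,"z":0,"jaw":-1},{"rx":0,"ry":0,"rz":0.692,"x":-0.098,"y":-0.652,"z":0,"jaw":-1},{"rx":0,"ry":0,"rz":0.692,"x":-0.098,"y":-0.652,"z":0,"jaw":-1},{"rx":0,"ry":0,"rz":0.692,"x":-0.098,"y":-0.652,"z":0,"jaw":-1}]'
python3 -m jog '[{"rx":0,"ry":0,"rz":0.692,"x":-0.098,"y":-0.652,"z":0,"jaw":-1},{"rx":0,"ry":0,"rz":0.692,"x":-0.098,"y":-0.652,"z":0,"jaw":-1},{"rx":0,"ry":0,"rz":0.692,"x":-0.098,"y":-0.652,"z":0,"jaw":-1},{"rx":0,"ry":0,"rz":0.692,"x":-0.098,"y":-0.652,"z":0,"jaw":-1},{"rx":0,"ry":0,"rz":0.692,"x":-0.098,"y":-0.652,"z":0,"jaw":-1},{"rx":0,"ry":0,"rz":0,"x":0,"y":0,"z":0,"jaw":-1},{"rx":0,"ry":0,"rz":0,"x":0,"y":0,"z":0,"jaw":-1},{"rx":0,"ry":0,"rz":0,"x":0,"y":0,"z":0,"jaw":-1}]'
python3 ins.py w5; python3 -c "
from h import *
save('top','top3');save('scene','scene3')
a=cv2.imread('pics/top3.png');s=cv2.imread('pics/scene3.png');w=cv2.imread('pics/w5.png')
cv2.imwrite('pics/m1.png',np.vstack([np.hstack([cv2.resize(a[170:270,350:450],(400,300),interpolation=2),cv2.resize(s[205:305,190:290],(400,300),interpolation=2)]),np.hstack([cv2.resize(w,(400,300)),cv2.resize(w[240:480,150:470],(400,300),interpolation=2)])]))"
```

```text
clock: 7.58
tcp_pos: [0.5871, 0.2159, 0.1002]
orientation: [-1.806, -2.569, 0.002]
contact_force: [-1.0, -0.8, -2.1]
grip_width: 0.0219
gripper_force: 79.2
clock: 8.2
tcp_pos: [0.5566, 0.0191, 0.0988]
orientation: [-0.954, -2.989, 0.003]
contact_force: [0.6, 0.4, -1.9]
grip_width: 0.022
gripper_force: 79.2
clock: 9.2
tcp_pos: [0.5291, -0.1735, 0.1002]
orientation: [-0.026, -3.14, -0.002]
contact_force: [0.1, -0.3, -0.8]
grip_width: 0.0219
gripper_force: 79.1
tcp [ 0.52907549 -0.17346633  0.10024446] close ang 89.06231629739838 tilt [-0.00149305  0.00098145] w 0.02185353191265497
[305.93617021 385.74468085] ((654.5686645507812, -176.4437255859375), (47.01633071899414, 107.43863677978516), 88.43716430664062)
```

```bash
python3 - <<'E'
from h import *
t=cv2.imread('pics/top3.png');o=get_obs();print(o['tcp_pos'])
b=cv2.GaussianBlur(t,(3,3),0);hs=cv2.cvtColor(b,cv2.COLOR_BGR2HSV)
p=o['tcp_pos']+[.029,0,.0454];u=proj('top',p);print('expected insert mid',u)
m=cv2.inRange(hs,(0,165,120),(17,255,255))
u=np.array(u).astype(int);roi=np.zeros_like(m);roi[u[1]-30:u[1]+30,u[0]-14:u[0]+15]=255
m=cv2.morphologyEx(m&roi,cv2.MORPH_OPEN,np.ones((3,3)))
for c in cv2.findContours(m,0,2)[0]:
    w=np.array([ray('top',q,.1456)[:2]*1000 for q in c[:,0].astype(float)],np.float32)
    print(cv2.contourArea(c),c[:,0].min(0),c[:,0].max(0),w.min(0),w.max(0),cv2.minAreaRect(w))
g=cv2.cvtColor(t,cv2.COLOR_BGR2GRAY).astype(int)
for r_ in range(204,240,2): print(r_,g[r_,390:420])
E
```

```text
[ 0.52942532 -0.17404945  0.10088193]
expected insert mid (np.float64(406.8946776936948), np.float64(241.07704630229557))
204 [108 108 109 109 102  77  84  91  90  91  81  70  64  64  65  66  65  65
  84  63  42  41  43  44  44  50  62  93 126 145]
206 [108 108 109 101  75  62 149 197 210 210 199 181 176 177 184 189 189 214
 140  44  41  42  44  42  50  50  83 122 142 101]
208 [107 108  99  75  65  63 150 198 208 210 213 219 221 221 222 222 221 194
 110  42  42  43  44  44  52  71 105 130 105  69]
210 [107 100  76  64  63  63 149 199 210 209 211 219 221 221 222 221 221 138
  39  42  43  43  43  48  59  88 118 136  94  56]
212 [100  75  65  65  65  63 150 198 210 209 213 218 221 221 222 222 193 108
  40  46  40  43  44  53  75 108 126  93  59  58]
214 [ 73  65  64  65  64  65 151 197 209 209 213 219 221 222 222 221 140  42
  41  43  49  56  51  64  96 117  98  67  58  56]
216 [ 67  64  62  64  65  64 150 198 209 209 212 219 221 221 221 194 110  41
  39  47  52  50  57  82 111 123  87  57  57  57]
218 [ 65  63  65  58  61  65 149 198 209 210 212 219 221 221 221 147  57  43
  42  47  47
[... 607 characters left out ...]
 50  43  43  48
  59  77  86  76  62  59  58  57  57  66 119 152]
230 [ 95  69  63  62  65  77  75  70 197 221 147  63  82  68  44  42  50  60
  71  77  73  62  57  57  56  58  54 102 136 153]
232 [ 95  69  63  64  96  98  80  70 196 146  57  57  79  70  57  57  60  67
  71  70  62  56  56  59  57  58  78 121 145 151]
234 [ 96  69  63  64  98  99  80  70  54  44  50  65  82  68  58  60  63  66
  66  62  58  58  58  57  55  62 109 137 133  98]
236 [ 96  69  66  63 152 126  76  50  43  41  51  64  82  73  60  59  63  61
  60  57  56  59  57  59  57  97 127 118  88  82]
238 [ 96  68  65  63 158 144  80  43  46  47  48  55  80  73  59  59  58  58
  56  58  59  58  59  57  77 115  93  74  80  83]
```

View pics/m1.png

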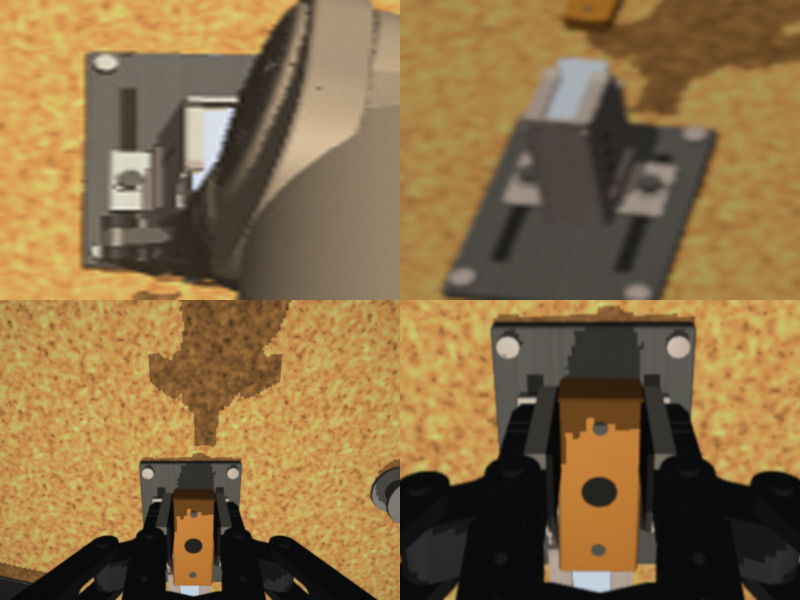

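The picture shows the insert held straight by its front end. The follower and lips are visible behind it, a few pixels to the left (−y side). I'll measure that lateral offset.

```bash
python3 - <<'E'
from h import *
w=cv2.imread('pics/w5.png');g=cv2.cvtColor(w,cv2.COLOR_BGR2GRAY).astype(int)
m=cv2.inRange(cv2.cvtColor(w,cv2.COLOR_BGR2HSV),(0,0,150),(180,60,255));m[:265]=0;m[292:]=0
for c in cv2.findContours(m,0,1)[0]:
    if cv2.contourArea(c)>60: M=cv2.moments(c);q=(M['m10']/M['m00'],M['m01']/M['m00']);print('bolt',q,ray('wrist',q,.012))
for r_ in(462,470,476): print(r_,g[r_,262:350])
for q in((290,462),(320,462)):print(ray('wrist',q,.11),ray('wrist',q,.113))
# insert edges
hs=cv2.cvtColor(cv2.GaussianBlur(w,(3,3),0),cv2.COLOR_BGR2HSV)
mi=cv2.inRange(hs,(0,150,60),(19,255,255))
for r_ in(400,430,445): xs=np.nonzero(mi[r_,270:350])[0]+270;print(r_,xs.min(),xs.max(),ray('wrist',(xs.min()-.5,r_),.1456),ray('wrist',(xs.max()+.5,r_),.1456))
col=hs[440:470,309];print(col.tolist())
E
```

```text
bolt (235.778028592927, 277.75470278404816) [ 0.56003381 -0.22453198  0.012     ]
bolt (372.3767123287671, 277.3812785388128) [ 0.56123414 -0.13299355  0.012     ]
462 [ 16  13  41  94 137 147 147 152 160 161 163 163 165 166 166 165 164 163
 163 163 161 159 160 161 156 150 185 203 206 205 205 206 205 206 206 206
 206 206 205 206 206 206 206 206 206 206 206 206 206 206 206 205 205 206
 205 196 168 160 161 162 164 165 165 165 164 163 163 164 163 160 158 160
 162 164 169 170 170 167 163 159 157 155 152 149 146 144 146 148]
470 [  7  12  11  11  13  10  10   7   9  11   9   9  13  14  12  10  10   8
  13  10  12  15  14  18  20  24  40  59  76  91 114 127 142 150 157 170
 179 191 195 199 201 203 204 205 205 205 205 205 205 205 205 205 205 204
 203 191 161 152 153 148 136 128 122 116 100  84  75  63  53  39  30  23
  17  12  13  13  12  10  11  11  12  11  11  11  10  11   9   9]
476 [11 11 11  6 10 11 10 10 10 11 10  9 11 12 10 10 11 10  9 10 10 12 12 10
 10 11 11 11 11 10 12 13 11 10  7 10 13 11  9 12 11 11  9 12 10 11 11 10
 10 11 11  8 11 10  9  9 11 12 10  8 10 12 12 11  9 13 11  9 1
[... 246 characters left out ...]
688  0.1456    ] [ 0.55254992 -0.16317346  0.1456    ]
430 277 339 [ 0.56582853 -0.18765773  0.1456    ] [ 0.56621109 -0.16382349  0.1456    ]
445 278 339 [ 0.57295514 -0.18756536  0.1456    ] [ 0.57333687 -0.1637786   0.1456    ]
[[26, 25, 82], [23, 25, 82], [19, 33, 85], [16, 62, 95], [14, 114, 121], [15, 157, 151], [15, 179, 172], [15, 188, 180], [15, 189, 181], [15, 189, 181], [15, 189, 181], [15, 189, 181], [15, 190, 180], [15, 190, 180], [15, 185, 179], [15, 160, 178], [13, 98, 179], [9, 24, 184], [109, 20, 207], [105, 30, 220], [104, 31, 222], [104, 31, 222], [104, 31, 222], [104, 31, 222], [105, 32, 222], [105, 32, 222], [104, 31, 221], [105, 32, 222], [104, 32, 222], [104, 31, 221]]
```

```bash
python3 -m jog '[{"rx":0,"ry":0,"rz":0,"x":0.11,"y":-0.047,"z":0,"jaw":-1},{"rx":0,"ry":0,"rz":0,"x":0.11,"y":0,"z":-0.15,"jaw":-1},{"rx":0,"ry":0,"rz":0,"x":0,"y":0,"z":-0.15,"jaw":-1},{"rx":0,"ry":0,"rz":0,"x":0,"y":0,"z":0,"jaw":-1},{"rx":0,"ry":0,"rz":0,"x":0,"y":0,"z":0,"jaw":-1}]' 120
python3 -m jog '[{"rx":0,"ry":0,"rz":0,"x":0,"y":0,"z":-0.07,"jaw":-1},{"rx":0,"ry":0,"rz":0,"x":0,"y":0,"z":-0.07,"jaw":-1},{"rx":0,"ry":0,"rz":0,"x":0,"y":0,"z":0,"jaw":-1}]'
```

```text
clock: 9.98
tcp_pos: [0.5422, -0.1781, 0.0829]
orientation: [-0.029, -3.141, -0.0]
contact_force: [-0.4, 0.5, -2.0]
grip_width: 0.021
gripper_force: 121.4
clock: 10.35
tcp_pos: [0.5428, -0.1782, 0.0749]
orientation: [0.029, 3.141, -0.0]
contact_force: [-0.6, 0.3, 2.0]
grip_width: 0.0209
gripper_force: 122.0
```

```bash
python3 -m jog '[{"rx":0,"ry":0,"rz":0,"x":0,"y":0.02,"z":-0.09,"jaw":-1},{"rx":0,"ry":0,"rz":0,"x":0,"y":0,"z":-0.09,"jaw":-1},{"rx":0,"ry":0,"rz":0,"x":0,"y":0,"z":-0.08,"jaw":-1},{"rx":0,"ry":0,"rz":0,"x":0,"y":0,"z":0,"jaw":-1},{"rx":0,"ry":0,"rz":0,"x":0,"y":0,"z":0,"jaw":-1}]'
```

```text
clock: 10.98
tcp_pos: [0.543, -0.1775, 0.0594]
orientation: [0.029, 3.14, -0.001]
contact_force: [-0.8, -2.1, 6.0]
grip_width: 0.021
gripper_force: 122.6
```

```bash
python3 -m jog '[{"rx":0,"ry":0,"rz":0,"x":0.07,"y":0,"z":0,"jaw":-1},{"rx":0,"ry":0,"rz":0,"x":0.07,"y":0,"z":0,"jaw":-1},{"rx":0,"ry":0,"rz":0,"x":0,"y":0,"z":0,"jaw":-1}]'
python3 -m jog '[{"rx":0,"ry":0,"rz":0,"x":0.07,"y":0,"z":0,"jaw":-1},{"rx":0,"ry":0,"rz":0,"x":0.07,"y":0,"z":0,"jaw":-1},{"rx":0,"ry":0,"rz":0,"x":0,"y":0,"z":0,"jaw":-1}]'
```

```text
clock: 11.35
tcp_pos: [0.5503, -0.1767, 0.0589]
orientation: [-0.028, -3.14, -0.001]
contact_force: [-2.4, -0.1, 6.8]
grip_width: 0.0205
gripper_force: 122.6
clock: 11.72
tcp_pos: [0.5587, -0.1765, 0.0589]
orientation: [-0.028, -3.14, -0.001]
contact_force: [-3.1, 0.7, 5.9]
grip_width: 0.0208
gripper_force: 122.6
```

```bash
python3 -m jog '[{"rx":0,"ry":0,"rz":0,"x":0.07,"y":0,"z":0,"jaw":-1},{"rx":0,"ry":0,"rz":0,"x":0.07,"y":0,"z":0,"jaw":-1},{"rx":0,"ry":0,"rz":0,"x":0,"y":0,"z":0,"jaw":-1}]'
python3 -m jog '[{"rx":0,"ry":0,"rz":0,"x":0.07,"y":0,"z":0,"jaw":-1},{"rx":0,"ry":0,"rz":0,"x":0.04,"y":0,"z":0,"jaw":-1},{"rx":0,"ry":0,"rz":0,"x":0,"y":0,"z":0,"jaw":-1},{"rx":0,"ry":0,"rz":0,"x":0,"y":0,"z":0,"jaw":-1}]'
```

```text
clock: 12.1
tcp_pos: [0.5671, -0.1765, 0.0589]
orientation: [-0.028, -3.14, -0.001]
contact_force: [-2.4, 0.5, 6.3]
grip_width: 0.0207
gripper_force: 122.6
clock: 12.6
tcp_pos: [0.5734, -0.1765, 0.0589]
orientation: [-0.028, -3.14, -0.001]
contact_force: [-3.9, 0.3, 5.9]
grip_width: 0.0206
gripper_force: 122.8
```

```bash
python3 -m jog '[{"rx":0,"ry":0,"rz":0,"x":0,"y":0,"z":0.06,"jaw":-1},{"rx":0,"ry":0,"rz":0,"x":0,"y":0,"z":0,"jaw":-1},{"rx":0,"ry":0,"rz":0,"x":0,"y":0,"z":0,"jaw":-0.2},{"rx":0,"ry":0,"rz":0,"x":0,"y":0,"z":0,"jaw":0.1},{"rx":0,"ry":0,"rz":0,"x":0,"y":0,"z":0,"jaw":0.1},{"rx":0,"ry":0,"rz":0,"x":0,"y":0,"z":0,"jaw":0.1}]' 40
python3 -m jog '[{"rx":0,"ry":0,"rz":0,"x":0,"y":0,"z":0.4,"jaw":0.1},{"rx":0,"ry":0,"rz":0,"x":0,"y":0,"z":0.4,"jaw":0.1},{"rx":0,"ry":0,"rz":0,"x":-0.35,"y":0,"z":0,"jaw":-1},{"rx":0,"ry":0,"rz":0,"x":-0.35,"y":0,"z":0,"jaw":-1},{"rx":0,"ry":0,"rz":0,"x":0,"y":0,"z":0,"jaw":-1},{"rx":0,"ry":0,"rz":0,"x":0,"y":0,"z":0,"jaw":-1}]'
python3 - <<'E'
from h import *
# check insert position with wrist camera: bronze rect at z=.110
n='wrist';cp=camera_params(n);im=save(n,'w6');t=cv2.cvtColor(im,cv2.COLOR_RGB2BGR)
m=cv2.inRange(cv2.cvtColor(cv2.GaussianBlur(t,(3,3),0),cv2.COLOR_BGR2HSV),(0,165,100),(17,255,255))
m=cv2.morphologyEx(m,cv2.MORPH_OPEN,np.ones((5,5)))
for c in cv2.findContours(m,0,2)[0]:
    if cv2.contourArea(c)>300:
        w=np.array([ray(n,p,.110,cp)[:2]*1000 for p in c[:,0].astype(float)],np.float32);print(c[:,0].min(0),c[:,0].max(0),cv2.minAreaRect(w))
im=save('top','top4');t=cv2.cvtColor(im,cv2.COLOR_RGB2BGR)
print(get_obs()['tcp_pos'])
E
```

```text
clock: 13.35
tcp_pos: [0.5742, -0.1767, 0.0625]
orientation: [-0.028, -3.141, -0.0]
contact_force: [0.3, 0.3, 0.1]
grip_width: 0.0468
gripper_force: 0.0
clock: 14.1
tcp_pos: [0.5332, -0.1767, 0.1109]
orientation: [0.028, 3.14, -0.0]
contact_force: [0.1, -0.4, 0.6]
grip_width: 0.0
gripper_force: 0.0
[ 0.53322618 -0.17666803  0.11074877]
```

```bash
python3 -m jog '[{"rx":0,"ry":0,"rz":0,"x":0,"y":0,"z":-0.35,"jaw":-1},{"rx":0,"ry":0,"rz":0,"x":0,"y":0,"z":-0.34,"jaw":-1},{"rx":0,"ry":0,"rz":0,"x":0,"y":0,"z":0,"jaw":-1},{"rx":0,"ry":0,"rz":0,"x":0,"y":0,"z":0,"jaw":-1}]' 40
python3 -m jog '[{"rx":0,"ry":0,"rz":0,"x":0.1,"y":0,"z":0,"jaw":-1},{"rx":0,"ry":0,"rz":0,"x":0.1,"y":0,"z":0,"jaw":-1},{"rx":0,"ry":0,"rz":0,"x":0,"y":0,"z":0,"jaw":-1}]' 
python3 -m jog '[{"rx":0,"ry":0,"rz":0,"x":0.07,"y":0,"z":0,"jaw":-1},{"rx":0,"ry":0,"rz":0,"x":0.07,"y":0,"z":0,"jaw":-1},{"rx":0,"ry":0,"rz":0,"x":0,"y":0,"z":0,"jaw":-1}]'
python3 -m jog '[{"rx":0,"ry":0,"rz":0,"x":0.05,"y":0,"z":0,"jaw":-1},{"rx":0,"ry":0,"rz":0,"x":0.05,"y":0,"z":0,"jaw":-1},{"rx":0,"ry":0,"rz":0,"x":0,"y":0,"z":0,"jaw":-1}]'
```

```text
clock: 14.7
tcp_pos: [0.533, -0.1769, 0.0698]
orientation: [0.028, 3.141, -0.0]
contact_force: [0.4, -1.0, -0.2]
grip_width: -0.0001
gripper_force: 0.0
clock: 15.08
tcp_pos: [0.5453, -0.1767, 0.0697]
orientation: [0.028, 3.14, -0.0]
contact_force: [-0.1, 0.4, -0.3]
grip_width: -0.0002
gripper_force: 0.0
clock: 15.45
tcp_pos: [0.5519, -0.1769, 0.069]
orientation: [-0.029, -3.14, -0.0]
contact_force: [-3.7, -0.2, 1.8]
grip_width: -0.0002
gripper_force: 1.8
clock: 15.82
tcp_pos: [0.5579, -0.1769, 0.0691]
orientation: [-0.029, -3.14, -0.0]
contact_force: [-5.1, -0.8, 2.6]
grip_width: -0.0001
gripper_force: 2.3
```

```bash
for i in 1; do python3 -m jog '[{"rx":0,"ry":0,"rz":0,"x":0.05,"y":0,"z":0,"jaw":-1},{"rx":0,"ry":0,"rz":0,"x":0.05,"y":0,"z":0,"jaw":-1},{"rx":0,"ry":0,"rz":0,"x":0,"y":0,"z":0,"jaw":-1}]'; done
python3 -m jog '[{"rx":0,"ry":0,"rz":0,"x":0.05,"y":0,"z":0,"jaw":-1},{"rx":0,"ry":0,"rz":0,"x":0,"y":0,"z":0,"jaw":-1}]'
```

```text
clock: 16.2
tcp_pos: [0.5641, -0.1769, 0.0691]
orientation: [-0.029, -3.141, -0.0]
contact_force: [-4.4, 0.5, 1.3]
grip_width: -0.0002
gripper_force: 2.2
clock: 16.45
tcp_pos: [0.5673, -0.1769, 0.0691]
orientation: [-0.029, -3.141, -0.0]
contact_force: [-4.5, -0.6, 1.8]
grip_width: -0.0003
gripper_force: 2.2
```

```bash
python3 -m jog '[{"rx":0,"ry":0,"rz":0,"x":0.04,"y":0,"z":0,"jaw":-1},{"rx":0,"ry":0,"rz":0,"x":0,"y":0,"z":0,"jaw":-1}]'
```

```text
clock: 16.7
tcp_pos: [0.5688, -0.1769, 0.069]
orientation: [-0.029, -3.139, -0.0]
contact_force: [-7.0, 0.3, 3.2]
grip_width: 0.0
gripper_force: 3.6
```

Force is rising; keep pressing in small steps.

```bash
python3 -m jog '[{"rx":0,"ry":0,"rz":0,"x":0.03,"y":0,"z":0,"jaw":-1},{"rx":0,"ry":0,"rz":0,"x":0,"y":0,"z":0,"jaw":-1},{"rx":0,"ry":0,"rz":0,"x":0,"y":0,"z":0,"jaw":-1}]'
python3 -m jog '[{"rx":0,"ry":0,"rz":0,"x":0.03,"y":0,"z":0,"jaw":-1},{"rx":0,"ry":0,"rz":0,"x":0,"y":0,"z":0,"jaw":-1},{"rx":0,"ry":0,"rz":0,"x":0,"y":0,"z":0,"jaw":-1}]'
```

```text
clock: 17.08
tcp_pos: [0.5687, -0.177, 0.0687]
orientation: [-0.03, -3.136, -0.001]
contact_force: [-12.1, -0.2, 5.1]
grip_width: 0.0004
gripper_force: 5.7
clock: 17.45
tcp_pos: [0.5686, -0.1769, 0.0682]
orientation: [-0.03, -3.132, -0.002]
contact_force: [-15.1, 0.4, 7.2]
grip_width: 0.0002
gripper_force: 8.5
```

Wall found: it stopped at 0.5688, so C ≈ 0.610. Retreat and go to insert B.

```bash
python3 -m jog '[{"rx":0,"ry":0,"rz":0,"x":-0.25,"y":0,"z":0,"jaw":-1},{"rx":0,"ry":0,"rz":0,"x":-0.3,"y":0,"z":0.2,"jaw":-1},{"rx":0,"ry":0,"rz":0,"x":0,"y":0,"z":0.8,"jaw":-1},{"rx":0,"ry":0,"rz":0,"x":0,"y":0,"z":0.7,"jaw":-1}]' 
python3 -m jog '[{"rx":0,"ry":0,"rz":-0.56,"x":-0.224,"y":0.852,"z":-0.1,"jaw":0.1},{"rx":0,"ry":0,"rz":-0.56,"x":-0.224,"y":0.852,"z":-0.1,"jaw":0.1},{"rx":0,"ry":0,"rz":-0.56,"x":-0.224,"y":0.852,"z":-0.1,"jaw":0.1},{"rx":0,"ry":0,"rz":-0.56,"x":-0.224,"y":0.852,"z":-0.1,"jaw":0.1},{"rx":0,"ry":0,"rz":-0.56,"x":-0.224,"y":0.852,"z":-0.1,"jaw":0.1},{"rx":0,"ry":0,"rz":-0.56,"x":-0.224,"y":0.852,"z":-0.1,"jaw":0.1},{"rx":0,"ry":0,"rz":-0.56,"x":-0.224,"y":0.852,"z":-0.1,"jaw":0.1},{"rx":0,"ry":0,"rz":-0.56,"x":-0.224,"y":0.852,"z":-0.1,"jaw":0.1}]'
python3 -m jog '[{"rx":0,"ry":0,"rz":0,"x":0,"y":0,"z":0,"jaw":0.1},{"rx":0,"ry":0,"rz":0,"x":0,"y":0,"z":0,"jaw":0.1},{"rx":0,"ry":0,"rz":0,"x":0,"y":0,"z":0,"jaw":0.1}]'
python3 ins.py w7
cat > chk.py <<'E'
from h import *
import sys
save('top',sys.argv[1]);t=cv2.imread('pics/'+sys.argv[1]+'.png')
hs=cv2.cvtColor(t,cv2.COLOR_BGR2HSV)
m=cv2.inRange(hs,(5,140,90),(18,255,255));roi=np.zeros_like(m);roi[200:245,393:416]=255
ys,xs=np.nonzero(m&roi);print('bronze rows/cols',ys.min(),ys.max(),xs.min(),xs.max(),len(ys))
print('x at rows, z=.11',ray('top',(404,ys.min()-.5),.11)[0],ray('top',(404,ys.max()+.5),.11)[0])
for v in range(202,243): print(v,[t[v,u].tolist() for u in (400,404,407)])
E
python3 chk.py top5
```

```text
clock: 17.95
tcp_pos: [0.5419, -0.1767, 0.1733]
orientation: [0.028, 3.138, -0.0]
contact_force: [0.4, -0.3, 0.8]
grip_width: 0.0001
gripper_force: 0.0
clock: 18.95
tcp_pos: [0.4337, 0.2351, 0.124]
orientation: [1.227, 2.89, 0.007]
contact_force: [0.6, -0.3, -0.4]
grip_width: 0.0473
gripper_force: 0.0
clock: 19.32
tcp_pos: [0.434, 0.2309, 0.1236]
orientation: [1.226, 2.892, 0.001]
contact_force: [0.6, 0.3, -0.3]
grip_width: 0.0471
gripper_force: 0.0
tcp [0.43404581 0.23092653 0.12362932] close ang 44.04758411341496 tilt [0.0011258  0.00036141] w 0.0471427874619643
[303.57142857 250.14285714] ((444.50079345703125, 216.4228973388672), (24.406234741210938, 59.2274169921875), 44.643272399902344)
bronze rows/cols 205 234 397 409 206
x at rows, z=.11 0.6382015061280403 0.5783592983054109
202 [[150, 166, 173], [142, 157, 166], [141, 156, 163]]
203 [[179, 197, 205], [185, 204, 214], [186, 206, 214]]
204 [[70, 79, 90], [52, 64, 74], [54, 64, 72]]
205 [[86, 102, 119], [49, 92, 129], [49, 84, 117]]
206 [[144, 169, 189], [43, 89, 132], [68, 138, 199]]
207 [[167, 197, 214], [74, 155, 216], [75, 1
[... 1133 characters left out ...]
229 [[79, 157, 216], [84, 139, 183], [75, 154, 216]]
230 [[79, 157, 216], [89, 123, 151], [75, 155, 216]]
231 [[79, 158, 216], [85, 137, 179], [75, 155, 217]]
232 [[78, 157, 216], [76, 157, 216], [75, 155, 216]]
233 [[80, 159, 217], [76, 156, 216], [76, 155, 217]]
234 [[72, 152, 215], [79, 159, 216], [78, 160, 216]]
235 [[33, 51, 66], [28, 52, 68], [33, 53, 73]]
236 [[47, 66, 80], [50, 68, 83], [44, 64, 81]]
237 [[68, 79, 85], [54, 64, 72], [53, 64, 73]]
238 [[56, 69, 77], [95, 104, 112], [90, 100, 112]]
239 [[44, 55, 63], [34, 47, 57], [131, 145, 158]]
240 [[36, 49, 58], [36, 48, 57], [53, 64, 72]]
241 [[55, 64, 72], [53, 62, 71], [52, 62, 72]]
242 [[50, 60, 68], [53, 64, 70], [62, 71, 81]]
```

Insert A is home: bronze fills rows 205–234, and its front edge is where the follower's edge was, as expected. Now descend on B.

```bash
python3 -m jog '[{"rx":0,"ry":0,"rz":0.05,"x":-0.047,"y":-0.017,"z":-0.8,"jaw":0.1},{"rx":0,"ry":0,"rz":0,"x":0,"y":0,"z":-0.7,"jaw":0.1},{"rx":0,"ry":0,"rz":0,"x":0,"y":0,"z":-0.6,"jaw":0.1},{"rx":0,"ry":0,"rz":0,"x":0,"y":0,"z":-0.3,"jaw":0.1},{"rx":0,"ry":0,"rz":0,"x":0,"y":0,"z":-0.17,"jaw":0.1},{"rx":0,"ry":0,"rz":0,"x":0,"y":0,"z":0,"jaw":0.1},{"rx":0,"ry":0,"rz":0,"x":0,"y":0,"z":0,"jaw":0.1}]' 80
python3 -c "
from h import *
o=get_obs();c=camera_params('wrist');save('wrist','w8');t=cv2.imread('pics/w8.png')
m=cv2.inRange(cv2.cvtColor(cv2.GaussianBlur(t,(3,3),0),cv2.COLOR_BGR2HSV),(0,150,100),(18,255,255));m=cv2.morphologyEx(m,cv2.MORPH_OPEN,np.ones((5,5)))
for k in cv2.findContours(m,0,2)[0]:
    if cv2.contourArea(k)>900: print(k[:,0].min(0),k[:,0].max(0),[ray('wrist',q,.014,c).round(4)-o['tcp_pos'].round(4) for q in ((310,k[:,0,1].min()),)])
"
python3 -m jog '[{"rx":0,"ry":0,"rz":0,"x":0,"y":0,"z":0,"jaw":-1},{"rx":0,"ry":0,"rz":0,"x":0,"y":0,"z":0,"jaw":-1},{"rx":0,"ry":0,"rz":0,"x":0,"y":0,"z":0,"jaw":-1},{"rx":0,"ry":0,"rz":0,"x":0,"y":0,"z":0,"jaw":-1},{"rx":0,"ry":0,"rz":0,"x":0,"y":0,"z":0,"jaw":-1}]' 80
```

```text
clock: 20.3
tcp_pos: [0.431, 0.2313, -0.0301]
orientation: [1.211, 2.898, 0.002]
contact_force: [-0.0, 0.6, 0.0]
grip_width: 0.0467
gripper_force: 0.0
[593 414] [639 462] [array([ 0.0212, -0.0212,  0.0441])]
[478 320] [548 365] [array([-0.0066,  0.007 ,  0.0441])]
[593 314] [639 412] [array([-0.0082,  0.0086,  0.0441])]
[460 207] [580 343] [array([-0.0347,  0.0354,  0.0441])]
[  0 192] [118 416] [array([-0.0381,  0.0388,  0.0441])]
[536 180] [639 305] [array([-0.0407,  0.0415,  0.0441])]
[417 108] [464 178] [array([-0.0556,  0.0566,  0.0441])]
[494  76] [605 126] [array([-0.0618,  0.0628,  0.0441])]
[442  17] [557  77] [array([-0.0724,  0.0735,  0.0441])]
[584  14] [618  69] [array([-0.0729,  0.074 ,  0.0441])]
[0 0] [492 470] [array([-0.0753,  0.0764,  0.0441])]
clock: 20.98
tcp_pos: [0.4307, 0.2314, -0.0299]
orientation: [1.211, 2.898, 0.001]
contact_force: [-1.8, -1.1, 8.8]
grip_width: 0.022
gripper_force: 78.7
```

```bash
python3 -m jog '[{"rx":0,"ry":0,"rz":0,"x":0,"y":0,"z":0.5,"jaw":-1},{"rx":0,"ry":0,"rz":0,"x":0,"y":0,"z":0.85,"jaw":-1},{"rx":0,"ry":0,"rz":0,"x":0,"y":0,"z":0.9,"jaw":-1},{"rx":0,"ry":0,"rz":0,"x":0,"y":0,"z":0,"jaw":-1}]' 120
python3 -m jog '[{"rx":0,"ry":0,"rz":0.555,"x":0.207,"y":-0.85,"z":0,"jaw":-1},{"rx":0,"ry":0,"rz":0.555,"x":0.207,"y":-0.85,"z":0,"jaw":-1},{"rx":0,"ry":0,"rz":0.555,"x":0.207,"y":-0.85,"z":0,"jaw":-1},{"rx":0,"ry":0,"rz":0.555,"x":0.207,"y":-0.85,"z":0,"jaw":-1},{"rx":0,"ry":0,"rz":0.555,"x":0.207,"y":-0.85,"z":0,"jaw":-1},{"rx":0,"ry":0,"rz":0.555,"x":0.207,"y":-0.85,"z":0,"jaw":-1},{"rx":0,"ry":0,"rz":0.555,"x":0.207,"y":-0.85,"z":0,"jaw":-1},{"rx":0,"ry":0,"rz":0.555,"x":0.207,"y":-0.85,"z":0,"jaw":-1}]'
python3 -m jog '[{"rx":0,"ry":0,"rz":0,"x":0,"y":0,"z":0,"jaw":-1},{"rx":0,"ry":0,"rz":0,"x":0,"y":0,"z":0,"jaw":-1},{"rx":0,"ry":0,"rz":0,"x":0,"y":0,"z":0,"jaw":-1}]'
python3 - <<'E'
from h import *
o=get_obs();R=cv2.Rodrigues(o['orientation'])[0];print(o['tcp_pos'],np.degrees(np.arctan2(R[1,1],R[0,1])))
c=camera_params('wrist');save('wrist','w9');w=cv2.imread('pics/w9.png')
hs=cv2.cvtColor(cv2.GaussianBlur(w,(3,3),0),cv2.COLOR_BGR2HSV)
mi=cv2.inRange(hs,(0,150,60),(19,255,255));zt=o['tcp_pos'][2]+.044
for r_ in(400,430,445): xs=np.nonzero(mi[r_,265:355])[0]+265;print(r_,xs.min(),xs.max(),ray('wrist',(xs.min()-.5,r_),zt),ray('wrist',(xs.max()+.5,r_),zt))
print(hs[446:472,300].tolist(),[ray('wrist',(305,v),zt)[0].round(4) for v in(450,455,460,465)])
E
```

```text
clock: 21.48
tcp_pos: [0.4329, 0.2329, 0.1081]
orientation: [1.209, 2.895, 0.011]
contact_force: [-0.5, -0.0, -3.0]
grip_width: 0.0204
gripper_force: 121.6
clock: 22.48
tcp_pos: [0.5289, -0.1781, 0.1027]
orientation: [-0.02, -3.139, -0.001]
contact_force: [-0.2, 0.9, -1.8]
grip_width: 0.0206
gripper_force: 121.5
clock: 22.85
tcp_pos: [0.5292, -0.1749, 0.1034]
orientation: [-0.022, -3.14, -0.002]
contact_force: [0.5, -0.0, -1.3]
grip_width: 0.0205
gripper_force: 121.5
[ 0.52920184 -0.17493712  0.1034405 ] 89.18919241444205
400 278 341 [ 0.55297478 -0.18781563  0.1474405 ] [ 0.55330667 -0.16408468  0.1474405 ]
430 279 340 [ 0.56673768 -0.18795354  0.1474405 ] [ 0.56706899 -0.16432596  0.1474405 ]
445 280 339 [ 0.57391245 -0.18783219  0.1474405 ] [ 0.57423803 -0.16464493  0.1474405 ]
[[15, 189, 181], [15, 189, 181], [15, 189, 181], [15, 189, 181], [15, 190, 180], [16, 189, 179], [16, 189, 179], [15, 189, 177], [15, 189, 175], [16, 190, 176], [15, 188, 179], [16, 188, 180], [16, 188, 180], [16, 188, 180], [15, 188, 180], [15, 188, 180], [15, 188, 180], [15, 188, 180], [16, 189, 179], [16, 189, 179], [16, 189, 179], [16, 189, 179], [15, 189, 179], [16, 190, 176], [15, 188, 164], [15, 187, 131]] [np.float64(0.5765), np.float64(0.5789), np.float64(0.5814), np.float64(0.5839)]
```

```bash
python3 -m jog '[{"rx":0,"ry":0,"rz":0,"x":0.12,"y":-0.02,"z":0,"jaw":-1},{"rx":0,"ry":0,"rz":0,"x":0.115,"y":0,"z":-0.15,"jaw":-1},{"rx":0,"ry":0,"rz":0,"x":0,"y":0,"z":-0.15,"jaw":-1},{"rx":0,"ry":0,"rz":0,"x":0,"y":0,"z":0,"jaw":-1},{"rx":0,"ry":0,"rz":0,"x":0,"y":0,"z":0,"jaw":-1}]' 120
python3 -m jog '[{"rx":0,"ry":0,"rz":0,"x":0,"y":0,"z":-0.07,"jaw":-1},{"rx":0,"ry":0,"rz":0,"x":0,"y":0,"z":-0.07,"jaw":-1},{"rx":0,"ry":0,"rz":0,"x":0,"y":0,"z":0,"jaw":-1}]'
```

```text
clock: 23.52
tcp_pos: [0.5435, -0.1781, 0.0859]
orientation: [-0.026, -3.141, -0.0]
contact_force: [-0.6, -0.9, -1.6]
grip_width: 0.0203
gripper_force: 121.5
clock: 23.9
tcp_pos: [0.5439, -0.1782, 0.0778]
orientation: [0.026, 3.141, -0.0]
contact_force: [-1.2, 0.1, 1.8]
grip_width: 0.0208
gripper_force: 121.9
```

```bash
python3 -m jog '[{"rx":0,"ry":0,"rz":0,"x":0,"y":0.025,"z":-0.09,"jaw":-1},{"rx":0,"ry":0,"rz":0,"x":0,"y":0,"z":-0.09,"jaw":-1},{"rx":0,"ry":0,"rz":0,"x":0,"y":0,"z":-0.09,"jaw":-1},{"rx":0,"ry":0,"rz":0,"x":0,"y":0,"z":-0.02,"jaw":-1},{"rx":0,"ry":0,"rz":0,"x":0,"y":0,"z":0,"jaw":-1},{"rx":0,"ry":0,"rz":0,"x":0,"y":0,"z":0,"jaw":-1}]'
```

```text
clock: 24.65
tcp_pos: [0.5443, -0.1775, 0.0607]
orientation: [0.027, 3.14, -0.001]
contact_force: [-1.2, -3.1, 6.2]
grip_width: 0.0206
gripper_force: 122.5
```

```bash
python3 -m jog '[{"rx":0,"ry":0,"rz":0,"x":0.07,"y":0.01,"z":0,"jaw":-1},{"rx":0,"ry":0,"rz":0,"x":0.07,"y":0,"z":0,"jaw":-1},{"rx":0,"ry":0,"rz":0,"x":0,"y":0,"z":0,"jaw":-1}]'
python3 -m jog '[{"rx":0,"ry":0,"rz":0,"x":0.07,"y":0,"z":0,"jaw":-1},{"rx":0,"ry":0,"rz":0,"x":0.07,"y":0,"z":0,"jaw":-1},{"rx":0,"ry":0,"rz":0,"x":0,"y":0,"z":0,"jaw":-1}]'
```

```text
clock: 25.02
tcp_pos: [0.5517, -0.176, 0.0603]
orientation: [-0.026, -3.14, -0.0]
contact_force: [-3.6, -0.4, 6.5]
grip_width: 0.0203
gripper_force: 122.7
clock: 25.4
tcp_pos: [0.56, -0.1757, 0.0602]
orientation: [-0.025, -3.14, -0.001]
contact_force: [-3.5, -0.3, 7.0]
grip_width: 0.0209
gripper_force: 122.7
```

```bash
python3 -m jog '[{"rx":0,"ry":0,"rz":0,"x":0.07,"y":0,"z":0,"jaw":-1},{"rx":0,"ry":0,"rz":0,"x":0.07,"y":0,"z":0,"jaw":-1},{"rx":0,"ry":0,"rz":0,"x":0,"y":0,"z":0,"jaw":-1}]'
python3 -m jog '[{"rx":0,"ry":0,"rz":0,"x":0.07,"y":0,"z":0,"jaw":-1},{"rx":0,"ry":0,"rz":0,"x":0.05,"y":0,"z":0,"jaw":-1},{"rx":0,"ry":0,"rz":0,"x":0,"y":0,"z":0,"jaw":-1},{"rx":0,"ry":0,"rz":0,"x":0,"y":0,"z":0,"jaw":-1}]'
```

```text
clock: 25.78
tcp_pos: [0.5682, -0.1759, 0.0602]
orientation: [-0.026, -3.14, -0.001]
contact_force: [-3.9, -0.0, 6.6]
grip_width: 0.0207
gripper_force: 122.7
clock: 26.28
tcp_pos: [0.5751, -0.1761, 0.0602]
orientation: [-0.026, -3.139, -0.0]
contact_force: [-3.7, -0.4, 7.5]
grip_width: 0.0205
gripper_force: 122.7
```

```bash
python3 -m jog '[{"rx":0,"ry":0,"rz":0,"x":0,"y":0,"z":0.06,"jaw":-1},{"rx":0,"ry":0,"rz":0,"x":0,"y":0,"z":0,"jaw":-1},{"rx":0,"ry":0,"rz":0,"x":0,"y":0,"z":0,"jaw":-0.2},{"rx":0,"ry":0,"rz":0,"x":0,"y":0,"z":0,"jaw":0.1},{"rx":0,"ry":0,"rz":0,"x":0,"y":0,"z":0,"jaw":0.1},{"rx":0,"ry":0,"rz":0,"x":0,"y":0,"z":0,"jaw":0.1}]' 40
python3 -m jog '[{"rx":0,"ry":0,"rz":0,"x":0,"y":0,"z":0.4,"jaw":0.1},{"rx":0,"ry":0,"rz":0,"x":0,"y":0,"z":0.4,"jaw":0.1},{"rx":0,"ry":0,"rz":0,"x":-0.35,"y":0,"z":0,"jaw":-1},{"rx":0,"ry":0,"rz":0,"x":-0.37,"y":0,"z":0,"jaw":-1},{"rx":0,"ry":0,"rz":0,"x":0,"y":0,"z":0,"jaw":-1},{"rx":0,"ry":0,"rz":0,"x":0,"y":0,"z":0,"jaw":-1}]'
```

```text
clock: 27.02
tcp_pos: [0.5763, -0.1758, 0.0638]
orientation: [-0.025, -3.141, -0.0]
contact_force: [-0.4, 0.2, -0.7]
grip_width: 0.047
gripper_force: 0.0
clock: 27.78
tcp_pos: [0.5339, -0.1759, 0.1121]
orientation: [0.025, 3.14, -0.0]
contact_force: [-0.2, 0.2, 1.0]
grip_width: -0.0
gripper_force: 0.0
```

```bash
python3 -m jog '[{"rx":0,"ry":0,"rz":0,"x":0,"y":-0.01,"z":-0.35,"jaw":-1},{"rx":0,"ry":0,"rz":0,"x":0,"y":0,"z":-0.35,"jaw":-1},{"rx":0,"ry":0,"rz":0,"x":0,"y":0,"z":0,"jaw":-1},{"rx":0,"ry":0,"rz":0,"x":0,"y":0,"z":0,"jaw":-1}]' 40
python3 -m jog '[{"rx":0,"ry":0,"rz":0,"x":0.1,"y":0,"z":0,"jaw":-1},{"rx":0,"ry":0,"rz":0,"x":0.1,"y":0,"z":0,"jaw":-1},{"rx":0,"ry":0,"rz":0,"x":0.07,"y":0,"z":0,"jaw":-1},{"rx":0,"ry":0,"rz":0,"x":0.07,"y":0,"z":0,"jaw":-1},{"rx":0,"ry":0,"rz":0,"x":0,"y":0,"z":0,"jaw":-1}]'
python3 -m jog '[{"rx":0,"ry":0,"rz":0,"x":0.05,"y":0,"z":0,"jaw":-1},{"rx":0,"ry":0,"rz":0,"x":0.05,"y":0,"z":0,"jaw":-1},{"rx":0,"ry":0,"rz":0,"x":0.05,"y":0,"z":0,"jaw":-1},{"rx":0,"ry":0,"rz":0,"x":0.04,"y":0,"z":0,"jaw":-1},{"rx":0,"ry":0,"rz":0,"x":0,"y":0,"z":0,"jaw":-1}]'
```

```text
clock: 28.28
tcp_pos: [0.534, -0.1766, 0.0705]
orientation: [0.025, 3.141, -0.0]
contact_force: [-0.3, -0.6, 0.0]
grip_width: 0.0002
gripper_force: 0.0
clock: 28.9
tcp_pos: [0.5535, -0.1766, 0.0698]
orientation: [-0.026, -3.141, -0.0]
contact_force: [-0.7, -0.1, 0.1]
grip_width: -0.0001
gripper_force: 0.0
clock: 29.52
tcp_pos: [0.5637, -0.1769, 0.0697]
orientation: [-0.026, -3.139, 0.0]
contact_force: [-5.8, -0.3, 3.7]
grip_width: 0.0001
gripper_force: 2.5
```

```bash
python3 -m jog '[{"rx":0,"ry":0,"rz":0,"x":0.05,"y":0,"z":0,"jaw":-1},{"rx":0,"ry":0,"rz":0,"x":0.05,"y":0,"z":0,"jaw":-1},{"rx":0,"ry":0,"rz":0,"x":0,"y":0,"z":0,"jaw":-1}]'
python3 -m jog '[{"rx":0,"ry":0,"rz":0,"x":0.04,"y":0,"z":0,"jaw":-1},{"rx":0,"ry":0,"rz":0,"x":0,"y":0,"z":0,"jaw":-1},{"rx":0,"ry":0,"rz":0,"x":0,"y":0,"z":0,"jaw":-1}]'
```

```text
clock: 29.9
tcp_pos: [0.5687, -0.1769, 0.0695]
orientation: [-0.027, -3.138, -0.0]
contact_force: [-7.4, 0.8, 4.4]
grip_width: -0.0003
gripper_force: 4.0
clock: 30.28
tcp_pos: [0.5686, -0.1769, 0.0688]
orientation: [-0.027, -3.133, -0.001]
contact_force: [-13.3, 0.2, 7.0]
grip_width: -0.0002
gripper_force: 6.5
```

The stop is at the same wall position. Retreat, clear, and check numerically.

```bash
python3 -m jog '[{"rx":0,"ry":0,"rz":0,"x":0.02,"y":0,"z":0,"jaw":-1},{"rx":0,"ry":0,"rz":0,"x":0,"y":0,"z":0,"jaw":-1},{"rx":0,"ry":0,"rz":0,"x":-0.3,"y":0,"z":0,"jaw":-1},{"rx":0,"ry":0,"rz":0,"x":-0.4,"y":0,"z":0.2,"jaw":-1},{"rx":0,"ry":0,"rz":0,"x":0,"y":0.3,"z":0.8,"jaw":-1},{"rx":0,"ry":0,"rz":0,"x":0,"y":0.8,"z":0.5,"jaw":-1},{"rx":0,"ry":0,"rz":0,"x":0,"y":0.9,"z":0,"jaw":-1},{"rx":0,"ry":0,"rz":0,"x":0,"y":0.9,"z":0,"jaw":-1}]'
python3 -m jog '[{"rx":0,"ry":0,"rz":0,"x":0,"y":0.9,"z":0,"jaw":-1},{"rx":0,"ry":0,"rz":0,"x":0,"y":0.9,"z":0,"jaw":-1},{"rx":0,"ry":0,"rz":0,"x":0,"y":0,"z":0,"jaw":-1},{"rx":0,"ry":0,"rz":0,"x":0,"y":0,"z":0,"jaw":-1}]'
python3 chk.py top6 | awk 'NR<3||/^(20|21[7-9]|22|23|24)/'
python3 - <<'E'
from h import *
a=cv2.imread('pics/top5.png').astype(int);b=cv2.imread('pics/top6.png').astype(int)
print('magazine diff 1 vs 2 inserts',np.abs(a-b)[200:245,392:418].max(2).max(1))
# bystanders: compare with the first frame
a=cv2.imread('pics/top0.png').astype(int)
for n,(u,v) in dict(bush=(281,308),key=(160,233),fast=(148,298),hub=(288,240),cutter=(255,175),paste=(503,347)).items():
    print(n,(np.abs(a-b)[v-14:v+14,u-14:u+14].max(2)>50).sum())
E
```

```text
clock: 31.28
tcp_pos: [0.5339, -0.0005, 0.161]
orientation: [0.026, 3.137, 0.001]
contact_force: [0.9, 0.1, -0.4]
grip_width: 0.0001
gripper_force: 0.0
clock: 31.78
tcp_pos: [0.533, 0.1054, 0.16]
orientation: [0.025, 3.14, 0.0]
contact_force: [0.9, -0.7, -0.2]
grip_width: 0.0002
gripper_force: 0.0
bronze rows/cols 205 236 397 409 209
x at rows, z=.11 0.6382015061280403 0.5744243342497208
202 [[151, 168, 175], [143, 157, 166], [142, 159, 166]]
203 [[180, 198, 207], [188, 208, 217], [188, 208, 215]]
204 [[71, 82, 92], [53, 63, 74], [54, 64, 74]]
205 [[88, 103, 120], [51, 93, 131], [51, 86, 120]]
206 [[145, 171, 191], [44, 92, 135], [70, 141, 201]]
207 [[170, 200, 217], [76, 157, 218], [73, 154, 218]]
208 [[171, 201, 217], [83, 140, 185], [74, 155, 218]]
209 [[170, 200, 217], [92, 126, 154], [74, 157, 219]]
217 [[169, 200, 217], [67, 123, 168], [75, 156, 218]]
218 [[170, 200, 217], [45, 59, 67], [75, 155, 217]]
219 [[172, 200, 217], [44, 57, 66], [74, 149, 211]]
220 [[170, 199, 217], [44, 57, 66], [73, 150, 210]]
221 [[170, 199, 217], [46, 58, 67], [75, 157, 218]]
222 [[171, 200, 217], 
[... 573 characters left out ...]
, 159, 218], [77, 158, 218], [76, 157, 219]]
234 [[74, 155, 217], [78, 160, 217], [80, 161, 218]]
235 [[31, 52, 68], [32, 52, 70], [27, 52, 72]]
236 [[34, 59, 81], [36, 60, 84], [32, 63, 90]]
237 [[51, 69, 86], [49, 63, 74], [82, 94, 107]]
238 [[63, 73, 81], [95, 105, 113], [140, 157, 167]]
239 [[43, 54, 63], [31, 47, 55], [135, 149, 161]]
240 [[38, 51, 59], [40, 51, 60], [53, 63, 75]]
241 [[55, 64, 72], [53, 63, 71], [54, 65, 74]]
242 [[49, 59, 68], [53, 63, 72], [61, 72, 81]]
magazine diff 1 vs 2 inserts [ 4  4  4  4  4  4  5  4  6  5  4  4  5  5  4  4  4  4  5  5  5  4  5  5
  5  4  4  4  5  6 12 13 12 11 10 18 28 34 57  4  5  4  5  4  5]
bush 169
key 235
fast 362
hub 74
cutter 18
paste 0
```

```bash
python3 - <<'E'
from h import *
save('scene','scene7');a=cv2.imread('pics/scene0.png').astype(int);b=cv2.imread('pics/scene7.png').astype(int)
for n,(u,v) in dict(bush=(361,219),key=(489,289),fast=(492,238),hub=(350,268),cutter=(385,330),paste=(178,172),mag=(235,260)).items():
    A,B=a[v-14:v+14,u-14:u+14],b[v-14:v+14,u-14:u+14]
    A=cv2.cvtColor(A.astype(np.uint8),6);B=cv2.cvtColor(B.astype(np.uint8),6)
    s,_=cv2.phaseCorrelate(cv2.Laplacian(A,cv2.CV_32F),cv2.Laplacian(B,cv2.CV_32F));print(n,(abs(A.astype(int)-B)>40).sum(),np.round(s,2))
# catch: what the top camera should see, up vs down
for z in(.1,.097,.09):print(z,[np.round(proj('top',(x,-.176,z)),1) for x in(.5778,.5758)])
E
```

```text
bush 75 [-0.36 -0.09]
key 0 [ 0.12 -0.01]
fast 0 [-0.07  0.03]
hub 0 [ 0.05 -0.01]
cutter 0 [-0.21  0.  ]
paste 0 [ 0.01 -0.03]
mag 0 [0.06 0.01]
0.1 [array([403.6, 235.8]), array([403.6, 236.8])]
0.097 [array([403.3, 236.1]), array([403.4, 237.1])]
0.09 [array([402.8, 236.9]), array([402.8, 237.8])]
```

```bash
python3 -c "
from h import *
print(r.hand_in())"
```

```text
the job is handed in; nothing more can be done
None
```

I loaded both inserts and handed the job in. Each one stopped at the same rear-wall position, and the top-camera pixels look as expected for the upper insert fully in and the front catch up. The bystanders look unmoved, though some pixels around the bush changed, which I took to be shadow.

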